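Take the round work holder out from under the lapping machine's guard

TASK

On the small bench lapping machine, raise the clear guard flap until it stands about upright, and then swing the prop stay on the machine's left side up to its stop, so that the flap cannot fall shut. After that, take the round-footed work holder off the lapping plate (not the square-footed one) and set it down upright in the shallow tray, leaving the flap up and the stay set; do not drop the holder.

Things in the scene. Friction and masses are not known exactly. Their poses are not given: they have to be found in the camera images.
- machine: Fixed grey trough holding a dark round plate, clear flap on top. Origin: on the table under the plate's centre; x to its back (away from the robot), y to its left. Outside x -106 to 166, y -141 to 141 mm; walls 6 mm, rims at z 85. Plate 200 mm across, top at z 40. Flap hinge axis: along y at x 100, z 90. Stay pivot axis: along y at x -60, z 70, outside the left wall.
- flap (a joint): Guard flap angle, rad: 0 closed (level), grows as its front edge rises about the hinge at the back; 1.57 upright, stop at 1.7. Starts at 0 to 0.1. Clear pane in an aluminium frame, 320 mm wide, reaching 210 mm from the hinge axis, 6 mm thick, 0.3 kg. Stiff hinge: it stays where left; about 5 N at the tab raises it.
- flap_grip (a point): Point to hold the flap by, in the black tab that sticks out of the middle of the flap's front edge in the flap's plane, 235 mm from the hinge axis. The tab is 16 mm wide (y), 10 mm thick, and stands 45 mm out from the edge (to 255 mm from the hinge axis).
- stay (a joint): Prop stay angle, rad: 0 = 0.2 below level, pointing to the machine's back; grows as it swings up; stop at 1.2 (set = over 1.05). Starts at 0 to 0.2. Steel bar 8 x 12 mm, reaching 145 mm from its pivot, outside the left wall (machine y 153 to 161). Stiff, stays where left; about 4 N moves it. It passes under the flap only if that is above about 1.05; once set, it keeps the flap from sinking below about 0.9.
- stay_grip (a point): Point to hold the stay by: on the axis of its round handle pin, 14 mm thick, that sticks out from the bar to the machine's left (along y, from machine y 161 to 235 mm). The point is at machine y 211 mm, 90 mm from the pivot axis, on the bar's line.
- holder: The holder to take: turned steel, loose, about 0.18 kg; round foot 44 mm across, 12 mm high, with an upright round stem 16 mm thick, to 44 mm height. Origin: centre of the underside, z up the stem. It stands on the plate some 40 mm in front of its centre, at machine y about 39 or -51 mm; in the other place stands one like it with a square foot 40 mm wide.
- tray: Shallow open green plastic tray on the table to the robot's right, fixed, 180 mm (x) by 160 mm (y), rim 16 mm high, wall and floor 4 mm thick, empty. Origin: centre of the underside.
There are look-alikes about, which are no part of the job. Several things have the shape of the tray; the one meant has the colours described above.

How it is judged:
By the outcome, as a careful person would: the job done as asked, in the order asked, and still so for the second after the job is handed in, with the robot touching nothing.
It also fails if it takes over 72 s, if anything falls off the work surface, if the arm or the gripper's body presses on something with over 40 N, if the wrist force passes 120 N, or if a joint passes its speed limit or range.

ROBOT

A 6-joint arm with a two-finger parallel gripper is mounted at the origin on the work surface. World frame = base frame: x ahead of the robot, y to its left, z up, the work surface at z = 0. Lengths are in m, angles in rad, forces in N, time in s.
With the tool pointing down it reaches from about 0.375 to 0.9 m from the base axis. Payload 3.1 kg.
Tool frame: the origin (TCP) lies at the very end of the fingers, on their centre line; the grasp point (between the pads) lies 19 mm behind it (manip.hold_point_z is the distance from the TCP to the grasp point, in m); y points along the fingers, z is the direction in which the jaws open and shut, and the axes are right-handed (so a half turn about y gives the same grasp; the last joint's range is limited). The gripper opens to 85 mm and grips with 20 to 120 N. Pads are 22 mm wide; open, the fingers measure 114 mm over their backs; the gripper's body (76 mm by 85 mm) begins 54 mm behind the grasp point. The pads swing forward as they close: fully open they stand 13 mm farther back than shut.
Start: joints at [1.026, 0.527, 1.433, -0, 1.181, -0.178], TCP at [0.224, 0.583, 0.203] pointing down, gripper open.
Joint ranges: [-3.08, 3.08], [-0.75, 2.2], [0.22, 2.44], [-1.43, 4.57], [0, 2.65], [-2.85, 2.85]. Speed limits (rad/s): [2.79, 2.79, 3.14, 3.14, 3.14, 3.14].

INTERFACE

Orientations are given as a unit quaternion [x, y, z, w].
In Python, from station import manip, eyes, workorder gives the robot as it stands. The module is installed in compiled form; this text tells all that it offers.
- The arm moves only by the shell command python3 -m jog 'ROWS' [OPENING] [FORCE]. ROWS is JSON, a list of rows, each a list of 2 entries, a list of its own where there are three numbers: the shift along the tool's x, y, z in cm, then the turn about the tool's y in rad. A call has 1 to 20 rows; each row is the pose to reach, as a shift and turn from the pose commanded when the call began, along the tool's axes at that moment; what a row does not reach only later rows make up. A row lasts 1/12 s, in which the tool goes at most 41.7 mm and 7.16 degrees, less where a joint would pass 70% of its speed; a pose out of reach is approached as far as the arm can. A call with a gripper value outside its range is refused whole. OPENING is the finger opening in cm, from 0 to 8.54, set as the call begins (- or left out, the last holds). The fingers move at their own pace and stop on an object; FORCE is the grip in N (left out, the last holds). Time passes only in rows, so rows that repeat a pose let the fingers close. It gives the time, the measured TCP pose, the force and the opening at its end, in the units of the state.
- manip.sense(): the state, without advancing time (a new reading comes with each control period).
- eyes.snapshot(name): name is "scene" or "top" or "wrist"; returns a dict with "frame" (400x640x3 uint8, red, green, blue), "vfov" (degrees; the focal length in pixels is half the picture's height over the tangent of half this angle, whatever the lens; pixels are square), "cx", "cy" (the principal point, pixels), "rvec" (rotation vector, rad) and "tvec" (3), from world to camera coordinates, as OpenCV has them. Camera axes: x right, y down, z forward; pixel columns grow to the right and rows downward; lengths in m; the calibration is good to about 2 mm. The wrist camera is an equidistant fisheye: a pixel r from the principal point sees the ray r / f radians off the axis. A picture is of the moment at which its call begins. There is no depth.
- workorder.sign_off(): hands the job in, once; it reports no verdict.
The state is a dict: "t": time; "q": joint angles; "qd": joint speeds; "tau": joint torques, N m; "tcp_pos": TCP position; "tool_rot": TCP orientation; "force": force on the tool from outside, world axes, zero at the start; "ft_torque": the same for the moment, N m; "finger_gap": opening from 0.0 (shut) to 1.0 (fully open).
Only numpy, scipy, OpenCV 4.12 (cv2) and the standard library are available. Lean on these libraries where they do the work, as an engineer would, in place of code of your own. Each camera call takes 0.05 s, during which the arm holds its last target. There are 200 camera calls.

## Working session

There is one attempt and no reset: what is moved stays moved. The work goes in short steps, Python scripts to look and compute and a shell command to move; the robot and the scene stay as the last step left them, time stands still between calls to the robot, and variables do not carry over. Pictures are saved under pics/ and viewed, about 8 in all and at most 12, crops included, and the job is handed in when it is done.

```bash
mkdir -p pics
cat > h.py <<'E'
import numpy as np, cv2
from station import manip, eyes, workorder
from scipy.spatial.transform import Rotation as R
def snap(n,save=None):
    s=eyes.snapshot(n)
    if save: cv2.imwrite('pics/'+save,s['frame'][:,:,::-1])
    return s
def cam(s):
    Rm=cv2.Rodrigues(np.array(s['rvec'],float))[0]; f=200/np.tan(np.radians(s['vfov'])/2)
    return Rm,np.array(s['tvec'],float).ravel(),f
def ray(s,u,v,fish=False):
    Rm,t,f=cam(s); a=(u-s['cx'])/f; b=(v-s['cy'])/f
    if fish:
        r=np.hypot(a,b); k=np.sin(r)/r if r>1e-9 else 1; d=np.array([a*k,b*k,np.cos(r)])
    else: d=np.array([a,b,1.])
    d=Rm.T@d; return -Rm.T@t, d/np.linalg.norm(d)
def onz(s,u,v,z,fish=False):
    c,d=ray(s,u,v,fish); return c+d*(z-c[2])/d[2]
def proj(s,p,fish=False):
    Rm,t,f=cam(s); x=Rm@np.array(p)+t
    if fish:
        rr=np.hypot(x[0],x[1]); th=np.arctan2(rr,x[2]); return np.array([s['cx']+f*th*x[0]/rr, s['cy']+f*th*x[1]/rr])
    return np.array([s['cx']+f*x[0]/x[2], s['cy']+f*x[1]/x[2]])
E
python3 - <<'E'
from h import *
for n in ['scene','top','wrist']:
    s=snap(n,n+'0.png'); Rm,t,f=cam(s); print(n,(-Rm.T@t).round(3),Rm[2].round(2),f,s['cx'],s['cy'])
st=manip.sense(); print(st); print(R.from_quat(st['tool_rot']).as_matrix().round(3), manip.hold_point_z)
E
```

```text
scene [ 1.437 -0.259  0.936] [-0.73  0.05 -0.68] 414.8388225536381 321.622093347187 204.1433575463529
top [ 0.303 -0.184  1.559] [ 0.16 -0.   -0.99] 421.74199086808505 326.8354218963508 204.38295199010625
wrist [0.16  0.608 0.373] [ 0.25 -0.1  -0.96] 309.70691628693146 319.5975778958705 208.40716341861025
{'t': 0.15, 'q': array([ 1.02551352e+00,  5.28247668e-01,  1.43357868e+00, -1.58447664e-05,
        1.18141265e+00, -1.78472071e-01]), 'qd': array([ 0.00056556, -0.00326861, -0.00436546,  0.00011783, -0.0014101 ,
       -0.00052006]), 'tau': array([ 9.15180444e-04, -4.42745161e+01, -1.78277457e+01, -2.02510873e-04,
        5.57836174e-03, -3.28802372e-06]), 'tcp_pos': array([0.22380435, 0.58293232, 0.20227083]), 'tool_rot': array([ 0.69579378, -0.12916043,  0.12875798, -0.69470136]), 'force': array([-0.29908865,  0.21577933,  0.07948461]), 'ft_torque': array([0.0004795 , 0.00586774, 0.03558668]), 'finger_gap': 0.9986874981634035}
[[ 0.933 -0.001  0.359]
 [-0.359 -0.001  0.933]
 [-0.    -1.    -0.002]] 0.0187
```

View pics/top0.png

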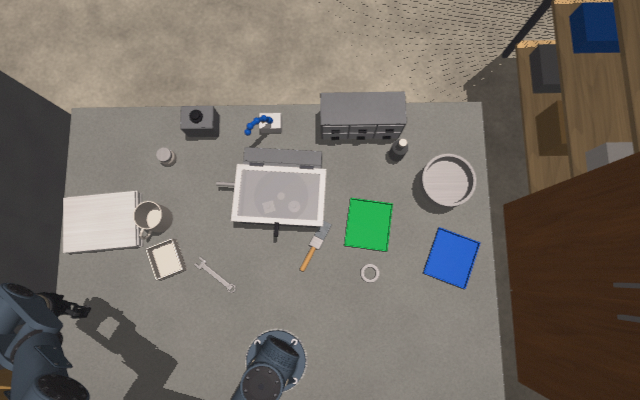

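View pics/scene0.png

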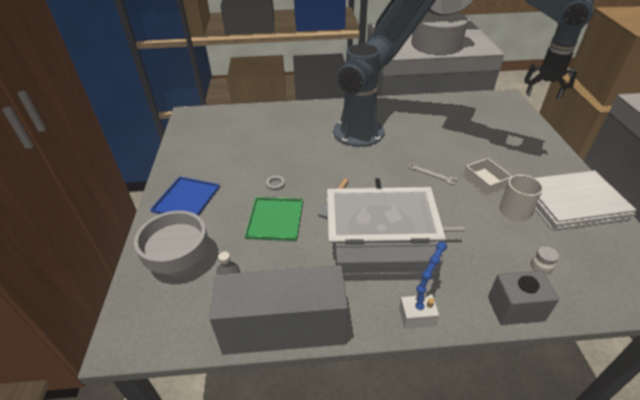

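The top view shows the machine at about (279,195), with its black tab at (276,231) and the stay pin at (225,185). The green tray is at (369,225). Blue (452,258) and beige (165,259) are look-alikes, and only the green one fits the description. Two feet are visible under the flap, near (268,206) and (294,206), so I'll enlarge that area.

Run:
```python
from h import *
s=snap('top'); im=s['frame'][:,:,::-1]
c=im[135:275,205:405]; cv2.imwrite('pics/c1.png',cv2.resize(c,None,fx=4,fy=4,interpolation=cv2.INTER_CUBIC))
w=(im.min(2)>215).astype(np.uint8); w[:150]=0;w[235:]=0;w[:,:225]=0;w[:,335:]=0
cs=cv2.findContours(w,0,2)[0]; k=max(cs,key=cv2.contourArea); r=cv2.minAreaRect(cv2.convexHull(k)); b=cv2.boxPoints(r); print(r); 
for p in b: print(p,onz(s,*p,.095).round(4))
hull=cv2.approxPolyDP(cv2.convexHull(k),3,True)[:,0]
for p in hull: print('h',p,onz(s,*p,.095).round(4))
g=((im[:,:,1]>120)&(im[:,:,2]<60)).astype(np.uint8); k=max(cv2.findContours(g,0,2)[0],key=cv2.contourArea); r=cv2.minAreaRect(k)
print('tray',r,onz(s,*r[0],.016).round(4)); 
for p in cv2.boxPoints(r): print(onz(s,*p,.016).round(4))
d=(im.max(2)<45).astype(np.uint8); d[:222]=0; d[245:]=0; d[:,:268]=0; d[:,290:]=0
ys,xs=np.nonzero(d); print('tab',xs.min(),xs.max(),ys.min(),ys.max(),xs.mean(),ys.mean(),onz(s,xs.mean(),ys.mean(),.095))
```

```text
((302.409912109375, 196.73696899414062), (41.802085876464844, 53.62886428833008), 3.4682295322418213)
[279.92502 222.23788] [ 0.4809 -0.0259  0.095 ]
[283.16928 168.70724] [ 0.6729 -0.037   0.095 ]
[324.8948  171.23605] [ 0.6614 -0.1857  0.095 ]
[321.65054 224.7667 ] [ 0.4698 -0.1715  0.095 ]
h [321 171] [ 0.6624 -0.1718  0.095 ]
h [321 224] [ 0.4725 -0.1692  0.095 ]
h [280 222] [ 0.4818 -0.0261  0.095 ]
h [315 171] [ 0.6628 -0.1504  0.095 ]
tray ((368.4212341308594, 224.196044921875), (43.58733367919922, 47.959739685058594), 7.85331392288208) [ 0.4782 -0.3429  0.016 ]
[ 0.4034 -0.2497  0.016 ]
[ 0.5792 -0.278   0.016 ]
[ 0.5543 -0.4376  0.016 ]
[ 0.3793 -0.4065  0.016 ]
tab 275 278 224 236 277.0 229.7 [ 0.45492236 -0.01572619  0.095     ]
```

View pics/c1.png

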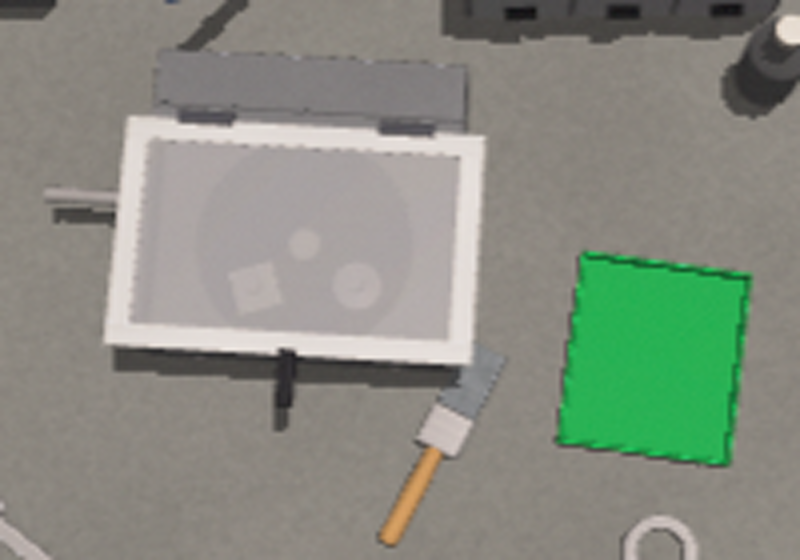

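The crop shows the square foot at crop (256,288) on the left and the round foot at crop (356,286) on the right. That puts the round holder at full-image (294,206.5), machine y = -51. It's the one to take, since its outline is circular and the other clearly has corners.

Next I'll fit the machine pose from the flap corners, tab and pin.

```bash
cat > m.py <<'E'
from h import *
from scipy.optimize import least_squares
def mw(p,P):  # machine (m) -> world
    c,s=np.cos(P[2]),np.sin(P[2]); p=np.asarray(p,float)
    return np.array([P[0]+c*p[0]-s*p[1],P[1]+s*p[0]+c*p[1],p[2]])
E
python3 - <<'E'
from m import *
s=snap('top')
F=lambda x,y:np.array([205+(x+.5)/4-.5,135+(y+.5)/4-.5])
def fl(r,y,a,h=.003): return [.1-r*np.cos(a)+h*-np.sin(a)*-1*-1, y, .09+r*np.sin(a)+h*np.cos(a)]
obs=[(F(106,345),'f',.16),(F(470,365),'f',-.16),(F(128,116),'r',.16),(F(486,136),'r',-.16),(F(285,408),'t',0),(F(356,288),'foot',-.051),(F(256,288),'foot',.039)]
def res(v):
    P=v[:3];a=v[3];o=[]
    for px,k,y in obs:
        if k=='foot': q=[v[5],y,.052]
        else: q=fl({'f':.21,'r':v[4],'t':.255}[k],y,a,.003 if k!='t' else 0)
        o+=list(proj(s,mw(q,P))-px)
    return o+[(a-.05)*10]
r=least_squares(res,[.54,-.03,-.06,.05,0,-.04]); P=r.x; print(P.round(4),np.round(r.fun,2))
for st in (0,.1,.2):
    b=st-.2; print('pin end pred',st,[(4*(proj(s,mw([-.06+.09*np.cos(b),y,.07+.09*np.sin(b)],P))-[205,135])).round(1) for y in (.161,.235)])
print('holder',onz(s,*F(356,288),.052),mw([-.04,-.051,.04],P), 'tab240',mw(fl(.24,0,P[3],0),P))
E
```

```text
[ 0.5861 -0.0228 -0.0714  0.0214  0.0028 -0.0429] [-0.18  0.07  0.41  0.16 -0.07  0.05 -0.26 -0.07 -0.07 -0.23 -0.01  0.69
  0.17 -0.68 -0.29]
pin end pred 0 [array([127.7, 199.4]), array([ 46.9, 195. ])]
pin end pred 0.1 [array([125.8, 196. ]), array([ 44.5, 191.5])]
pin end pred 0.2 [array([123.8, 193.4]), array([ 42. , 188.9])]
holder [ 0.54222394 -0.07062179  0.052     ] [ 0.54260809 -0.07077928  0.04      ] tab240 [ 0.44655307 -0.01278396  0.09513287]
```

```bash
python3 -m jog '[[[42.2,0,-47.6],-0.296],[[42.2,0,-47.6],-0.296],[[42.2,0,-47.6],-0.296],[[42.2,0,-47.6],-0.296],[[42.2,0,-47.6],-0.296],[[42.2,0,-47.6],-0.296],[[42.2,0,-47.6],-0.296],[[42.2,0,-47.6],-0.296],[[42.2,0,-47.6],-0.296],[[42.2,0,-47.6],-0.296],[[42.2,0,-47.6],-0.296],[[42.2,0,-47.6],-0.296],[[42.2,0,-47.6],-0.296],[[42.2,0,-47.6],-0.296],[[42.2,0,-47.6],-0.296],[[42.2,0,-47.6],-0.296],[[42.2,0,-47.6],-0.296],[[42.2,0,-47.6],-0.296],[[42.2,0,-47.6],-0.296],[[42.2,0,-47.6],-0.296]]' 5
cat > st.py <<'E'
import sys
from m import *
P=[.5861,-.0228,-.0714]
s=manip.sense(); M=R.from_quat(s['tool_rot']).as_matrix()
print('t',round(s['t'],2),'tcp',s['tcp_pos'].round(4),'q',s['q'].round(2),'F',s['force'].round(1),'gap',round(s['finger_gap'],3),'zang',np.degrees(np.arctan2(M[1,2],M[0,2])).round(2),'tilt',M[:,1].round(3))
for a in sys.argv[1:]:   # target machine xyz(mm) of TCP or w:world, prints tool-frame cm
    w=a[0]=='w'; v=np.array(eval(a[2:] if w else a))/1000
    p=v if w else mw(v,P)
    print(a,p.round(4),'tool cm',(M.T@(p-s['tcp_pos'])*100).round(2))
E
python3 - <<'E'
from h import *
snap('wrist','w1.png')
E
python3 st.py -140,0,76
```

```text
t: 1.92
tcp_pos: [0.4462, -0.0107, 0.2029]
tool_rot: [-0.706, 0.025, -0.024, 0.707]
force: [0.1, -1.2, 0.3]
finger_gap: 0.586
t 1.97 tcp [ 0.4464 -0.0106  0.2029] q [-0.28  0.29  1.86  0.    0.99 -1.78] F [-0.8 -0.1  0.2] gap 0.586 zang 86.08 tilt [-0.001  0.    -1.   ]
-140,0,76 [ 0.4465 -0.0128  0.076 ] tool cm [ 0.03 12.69 -0.22]
```

View pics/w1.png

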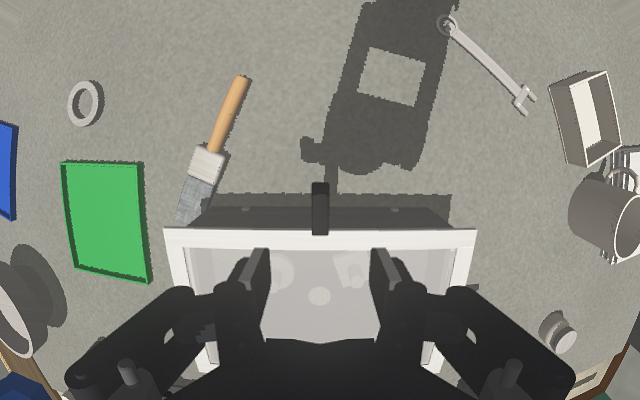

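The wrist view shows the tab at (320,183–235), centred between the fingers. I'll descend and grip.

```bash
python3 -m jog '[[[0,4,-0.2],0],[[0,8,-0.2],0],[[0,11,-0.2],0],[[0,12.7,-0.2],0],[[0,12.7,-0.2],0],[[0,12.7,-0.2],0]]' 5
python3 -m jog '[[[0,0,0],0],[[0,0,0],0],[[0,0,0],0],[[0,0,0],0],[[0,0,0],0],[[0,0,0],0]]' 0 40
python3 st.py
python3 - <<'E'
import numpy as np
# arc of grasp point r=.24 from a0=.02 ; tool cm rows relative: x fwd, y down
a0=.02
for a in np.arange(.1,1.62,.1): print(round(a,2),round(24*(np.cos(a0)-np.cos(a)),1),round(-24*(np.sin(a)-np.sin(a0)),1),end=' | ')
E
```

```text
t: 2.47
tcp_pos: [0.4465, -0.0131, 0.0756]
tool_rot: [-0.706, 0.025, -0.024, 0.707]
force: [0.5, -0.3, 0.5]
finger_gap: 0.585
t: 2.97
tcp_pos: [0.4481, -0.014, 0.0772]
tool_rot: [0.707, -0.024, 0.026, -0.706]
force: [-0.0, 0.2, -0.1]
finger_gap: 0.001
t 2.97 tcp [ 0.4481 -0.014   0.0772] q [-0.28  0.52  1.98 -0.    0.64 -1.78] F [-0.   0.2 -0.1] gap 0.001 zang 86.0 tilt [ 0.003 -0.001 -1.   ]
0.1 0.1 -1.9 | 0.2 0.5 -4.3 | 0.3 1.1 -6.6 | 0.4 1.9 -8.9 | 0.5 2.9 -11.0 | 0.6 4.2 -13.1 | 0.7 5.6 -15.0 | 0.8 7.3 -16.7 | 0.9 9.1 -18.3 | 1.0 11.0 -19.7 | 1.1 13.1 -20.9 | 1.2 15.3 -21.9 | 1.3 17.6 -22.6 | 1.4 19.9 -23.2 | 1.5 22.3 -23.5 | 1.6 24.7 -23.5 |
```

Run:
```python
from h import *
s=snap('wrist'); a=cv2.resize(s['frame'][130:400,180:460,::-1],None,fx=1.5,fy=1.5)
t=snap('scene'); b=cv2.resize(t['frame'][150:290,300:480,::-1],None,fx=2.2,fy=2.2)
H=max(a.shape[0],b.shape[0]); z=np.zeros((H,a.shape[1]+b.shape[1],3),np.uint8); z[:a.shape[0],:a.shape[1]]=a; z[:b.shape[0],a.shape[1]:]=b
print(z.shape); cv2.imwrite('pics/w2.png',z)
```

```text
(405, 816, 3)
```

View pics/w2.png

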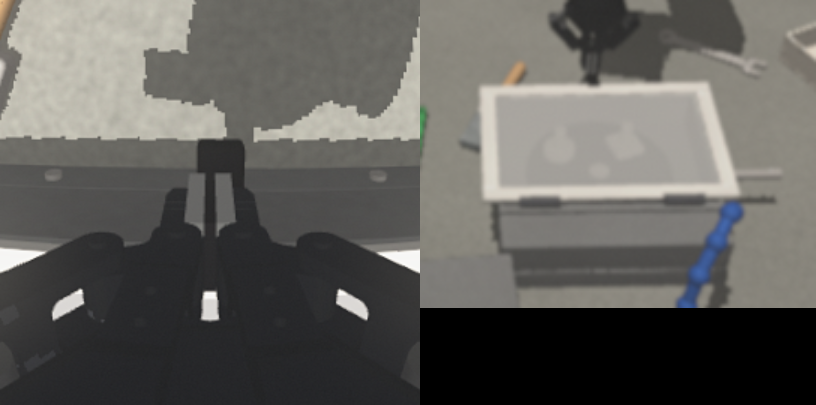

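The wrist view on the left shows the tab end at full-image (313–342,223) sticking out robot-side of shut pads, so the grip missed. I'll compare the predicted and observed positions.

Run:
```python
from m import *
P=[.5861,-.0228,-.0714]
s=snap('wrist'); S=manip.sense(); T=S['tcp_pos']; M=R.from_quat(S['tool_rot']).as_matrix()
print('tcp px',proj(s,T,True),'grasp',proj(s,T-M[:,1]*.0187,True), 'cam',ray(s,320,208,True)[0]-T)
for i in (-11,11): print('pad tip edge',i,proj(s,T+M[:,0]*i/1000,True))
for a in (0,.02,.05,.1,.15):
    print(a,[proj(s,mw([.1-r*np.cos(a),y,.09+r*np.sin(a)+.005],P),True).round(0) for r,y in((.255,-.008),(.255,.008),(.21,0))])
t=snap('top'); cv2.imwrite('pics/c3.png',cv2.resize(t['frame'][165:250,225:335,::-1],None,fx=6,fy=6,interpolation=cv2.INTER_CUBIC))
```

```text
tcp px [319.47290165 242.02762816] grasp [319.46284263 254.92129693] cam [-0.06858321  0.00498438  0.17081432]
pad tip edge -11 [319.47762162 224.47926576]
pad tip edge 11 [319.46861855 258.81552151]
0 [array([307., 226.]), array([338., 226.]), array([322., 299.])]
0.02 [array([307., 229.]), array([338., 229.]), array([322., 303.])]
0.05 [array([306., 235.]), array([339., 235.]), array([322., 310.])]
0.1 [array([305., 247.]), array([341., 247.]), array([322., 322.])]
0.15 [array([304., 262.]), array([343., 262.]), array([323., 336.])]
```

View pics/c3.png

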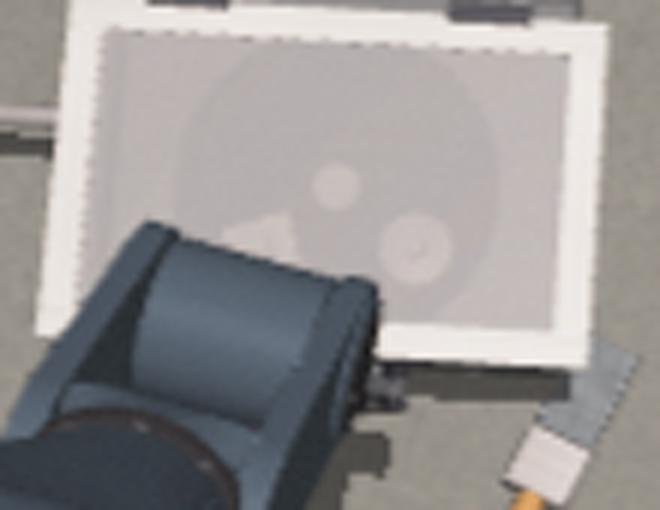

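Run:
```python
from m import *
P=[.5861,-.0228,-.0714]
s=snap('wrist'); S=manip.sense(); T=S['tcp_pos']; print(S['finger_gap'],T,S['force'])
cv2.imwrite('pics/w4.png',cv2.resize(s['frame'][205:345,230:410,::-1],None,fx=4.2,fy=4.2,interpolation=cv2.INTER_CUBIC))
# w1 equivalent camera
s1=dict(s); Rm,t,f=cam(s); c=-Rm.T@t+np.array([.4463,-.0107,.2029])-T; s1['tvec']=-Rm@c
for a in (0,.02,.1): print(a,[proj(s1,mw([.1-r*np.cos(a),y,.09+r*np.sin(a)+.005],P),True).round(1) for r,y in((.255,-.008),(.255,.008),(.21,-.008),(.21,.008),(.21,.16),(.21,-.16))])
im=cv2.imread('pics/w1.png'); print([(x,im[205,x].tolist()) for x in range(308,334,2)]); print([(y,im[y,320].tolist()) for y in range(176,240,4)])
```

```text
-0.003279033076785509 [ 0.44780426 -0.0145939   0.0765208 ] [0.90669049 0.34277106 1.21022311]
0 [array([308.6, 182.9]), array([326. , 182.9]), array([309. , 229.4]), array([325.8, 229.4]), array([471.6, 227.7]), array([164.2, 227.5])]
0.02 [array([308.4, 184.1]), array([326.2, 184.1]), array([308.9, 230.9]), array([325.9, 230.9]), array([473.3, 229.1]), array([162.4, 228.9])]
0.1 [array([307.5, 190.2]), array([326.7, 190.2]), array([308.3, 238.3]), array([326.2, 238.3]), array([480.5, 235.7]), array([155.1, 235.4])]
[(308, [85, 90, 93]), (310, [86, 92, 93]), (312, [57, 58, 61]), (314, [68, 68, 72]), (316, [67, 68, 71]), (318, [66, 67, 70]), (320, [66, 67, 69]), (322, [65, 66, 69]), (324, [65, 66, 68]), (326, [65, 65, 68]), (328, [60, 61, 64]), (330, [90, 95, 96]), (332, [88, 94, 95])]
[(176, [140, 149, 150]), (180, [146, 157, 157]), (184, [46, 47, 48]), (188, [48, 50, 52]), (192, [49, 51, 52]), (196, [65, 66, 68]), (200, [66, 67, 70]), (204, [66, 68, 70]), (208, [66, 67, 70]), (212, [66, 68, 69]), (216, [67, 69, 70]), (220, [68, 68, 72]), (224, [69, 70, 73]), (228, [68, 69, 71]), (232, [68, 70, 73]), (236, [214, 222, 225])]
```

View pics/w4.png

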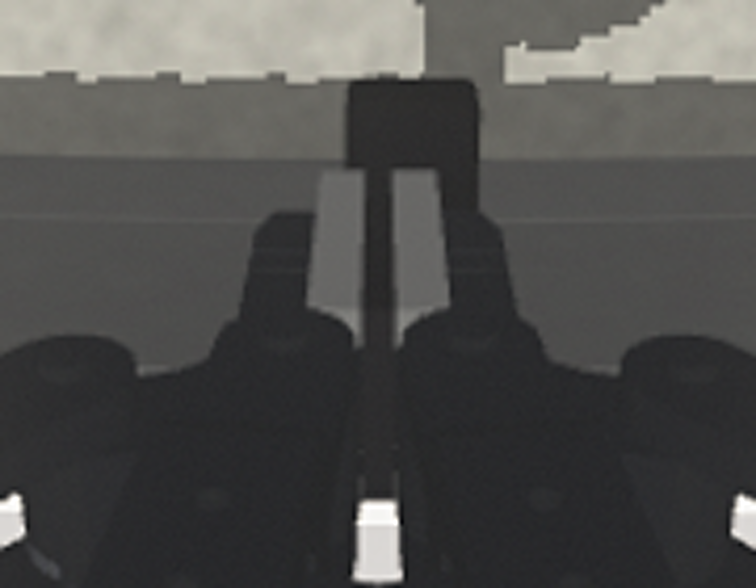

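The close-up shows the shut pads lying over the tab and hiding it. The pad tips are at crop row 170 and the tab end at crop row 80, so the fingers closed above the tab. I'll open, go 25 mm lower and close again.

```bash
python3 -m jog '[[[0,0,0.2],0],[[0,0,0.2],0],[[0,0,0.2],0],[[0,0,0.2],0],[[0,0,0.2],0],[[0,0.8,0.2],0],[[0,1.6,0.2],0],[[0,2.5,0.2],0],[[0,2.5,0.2],0]]' 5
python3 -m jog '[[[0,0,0],0],[[0,0,0],0],[[0,0,0],0],[[0,0,0],0],[[0,0,0],0],[[0,0,0],0]]' 0 40
python3 st.py
```

```text
t: 3.97
tcp_pos: [0.446, -0.0119, 0.0491]
tool_rot: [-0.706, 0.026, -0.024, 0.707]
force: [-0.1, -0.5, -0.8]
finger_gap: 0.586
t: 4.47
tcp_pos: [0.4474, -0.0106, 0.051]
tool_rot: [-0.706, 0.026, -0.026, 0.707]
force: [2.2, 9.0, -3.2]
finger_gap: 0.18
t 4.47 tcp [ 0.4474 -0.0106  0.051 ] q [-0.28  0.57  2.    0.    0.57 -1.78] F [ 2.2  9.  -3.2] gap 0.18 zang 85.82 tilt [ 0.     0.002 -1.   ]
```

It now holds the tab (gap 0.18, about 15 mm). The real fingertips sit about 25–30 mm above the reported TCP, which I'll keep in mind. Raising the flap along its arc.

```bash
python3 -m jog '[[[0.0,-0.9,0.2],0],[[0.1,-1.9,0.2],0],[[0.3,-3.1,0.2],0],[[0.5,-4.3,0.2],0],[[0.8,-5.5,0.2],0],[[1.1,-6.6,0.2],0],[[1.5,-7.8,0.2],0],[[1.9,-8.9,0.2],0],[[2.4,-9.9,0.2],0],[[2.9,-11.0,0.2],0],[[3.5,-12.1,0.2],0],[[4.2,-13.1,0.2],0],[[4.9,-14.1,0.2],0],[[5.6,-15.0,0.2],0],[[6.4,-15.9,0.2],0],[[7.3,-16.7,0.2],0],[[8.2,-17.5,0.2],0],[[9.1,-18.3,0.2],0]]'
python3 st.py
python3 - <<'E'
import numpy as np
for a in np.arange(.9,1.64,.06): print([round(24*(np.cos(.9)-np.cos(a)),1),round(-24*(np.sin(a)-np.sin(.9)),1)],end='')
E
```

```text
t: 5.97
tcp_pos: [0.5365, -0.017, 0.2326]
tool_rot: [0.707, -0.027, 0.023, -0.706]
force: [3.4, -2.1, -12.2]
finger_gap: 0.177
t 5.97 tcp [ 0.5365 -0.017   0.2326] q [-0.24  0.38  1.61 -0.    1.16 -1.74] F [  3.4  -2.1 -12.2] gap 0.177 zang 85.95 tilt [-0.005 -0.001 -1.   ]
[np.float64(0.0), np.float64(-0.0)][np.float64(1.2), np.float64(-0.9)][np.float64(2.4), np.float64(-1.7)][np.float64(3.6), np.float64(-2.4)][np.float64(4.9), np.float64(-3.0)][np.float64(6.2), np.float64(-3.6)][np.float64(7.6), np.float64(-4.1)][np.float64(9.0), np.float64(-4.4)][np.float64(10.4), np.float64(-4.8)][np.float64(11.8), np.float64(-5.0)][np.float64(13.2), np.float64(-5.1)][np.float64(14.7), np.float64(-5.2)][np.float64(16.1), np.float64(-5.2)]
```

```bash
python3 -m jog '[[[1.2,-0.9,0],0],[[2.4,-1.7,0],0],[[3.6,-2.4,0],0],[[4.9,-3.0,0],0],[[6.2,-3.6,0],0],[[7.6,-4.1,0],0],[[9.0,-4.4,0],0],[[10.4,-4.8,0],0],[[11.8,-5.0,0],0],[[13.2,-5.1,0],0],[[14.7,-5.2,0],0],[[15.3,-5.2,0],0],[[15.3,-5.2,0],0],[[15.3,-5.2,0],0]]'
python3 -m jog '[[[0,0,0],0],[[0,0,0],0],[[0,0,0],0],[[0,0,0],0],[[0,-2,0],0],[[0,-4,0],0],[[0,-7,0],0],[[0,-10,0],0],[[-3,-10,0],0],[[-3,-10,0],0]]' 5
python3 st.py
python3 - <<'E'
from m import *
P=[.5861,-.0228,-.0714]
s=snap('scene'); t=snap('top')
a=s['frame'][100:290,290:490,::-1]; b=t['frame'][120:240,200:350,::-1]
a=cv2.resize(a,None,fx=2.1,fy=2.1); b=cv2.resize(b,(380,int(120*380/150)))
z=np.zeros((max(a.shape[0],b.shape[0]),a.shape[1]+b.shape[1],3),np.uint8); z[:a.shape[0],:a.shape[1]]=a; z[:b.shape[0],a.shape[1]:]=b; print(z.shape); cv2.imwrite('pics/v5.png',z)
for an in (1.3,1.45,1.57,1.65): 
    q=proj(s,mw([.1-.21*np.cos(an),.16,.09+.21*np.sin(an)],P)); q2=proj(s,mw([.1-.21*np.cos(an),-.16,.09+.21*np.sin(an)],P)); q3=proj(s,mw([.1-.255*np.cos(an),0,.09+.255*np.sin(an)],P)); print(an,*[((k-[290,100])*2.1).round() for k in(q,q2,q3)])
E
```

```text
t: 7.13
tcp_pos: [0.69, -0.0284, 0.2847]
tool_rot: [0.707, -0.026, 0.024, -0.706]
force: [0.7, -4.4, -6.5]
finger_gap: 0.178
t: 7.97
tcp_pos: [0.6575, -0.0242, 0.3891]
tool_rot: [-0.707, 0.024, -0.025, 0.707]
force: [0.2, -0.0, -0.8]
finger_gap: 0.584
t 7.97 tcp [ 0.6575 -0.0242  0.3891] q [-0.21  0.44  1.07  0.    1.63 -1.71] F [ 0.2 -0.  -0.8] gap 0.584 zang 85.99 tilt [ 0.001  0.    -1.   ]
(399, 800, 3)
1.3 [346. 145.] [ 78. 149.] [214. 112.]
1.45 [353. 157.] [ 78. 162.] [219. 126.]
1.57 [359. 170.] [ 79. 174.] [223. 141.]
1.65 [363. 180.] [ 79. 184.] [226. 153.]
```

View pics/v5.png

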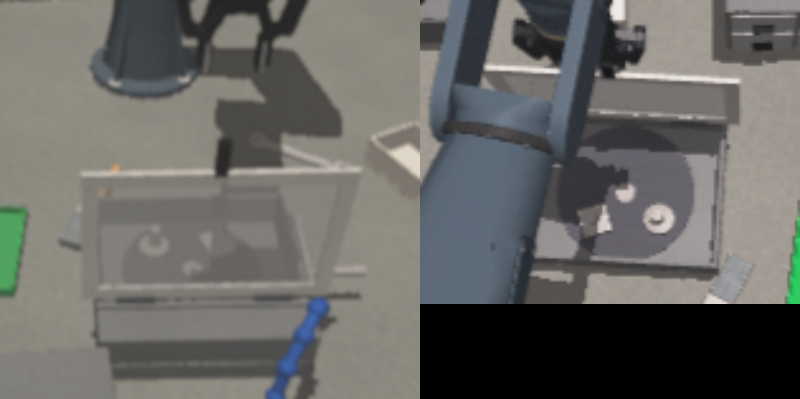

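The flap's top corners are at (360,170) and (80,174) and its tab at (223,141) in the crop. That matches the prediction for 1.57 rad, and it stays up with the gripper clear. Next is the stay pin.

```bash
python3 st.py 28,216,330 28,216,8
```

```text
t 8.07 tcp [ 0.6604 -0.0249  0.3873] q [-0.21  0.45  1.07  0.    1.62 -1.71] F [-0.1  0.5 -0. ] gap 0.589 zang 85.97 tilt [ 0.002  0.    -1.   ]
28,216,330 [0.6294 0.1907 0.33  ] tool cm [-4.61  5.72 21.28]
28,216,8 [0.6294 0.1907 0.008 ] tool cm [-4.68 37.92 21.27]
```

```bash
python3 -m jog '[[[-4.6,0,4],0.12],[[-4.6,0,8],0.24],[[-4.6,0,12],0.36],[[-4.6,0,16],0.48],[[-4.6,0,20],0.6],[[-4.6,0,21.3],0.72],[[-4.6,0,21.3],0.84],[[-4.6,0,21.3],0.96],[[-4.6,0,21.3],1.08],[[-4.6,0,21.3],1.2],[[-4.6,0,21.3],1.32],[[-4.6,4,21.3],1.44],[[-4.6,8,21.3],1.572],[[-4.6,12,21.3],1.572],[[-4.6,16,21.3],1.572],[[-4.6,20,21.3],1.572],[[-4.6,22,21.3],1.572],[[-4.6,22,21.3],1.572]]' 5
python3 st.py 28,216,8
python3 - <<'E'
from m import *
P=[.5861,-.0228,-.0714]
s=snap('wrist','w6.png')
for st in (0,.1): print([proj(s,mw([-.06+.09*np.cos(st-.2),y,.07+.09*np.sin(st-.2)],P),True).round() for y in (.161,.211,.235)])
E
```

```text
t: 9.57
tcp_pos: [0.6263, 0.1899, 0.159]
tool_rot: [-0.485, 0.52, -0.515, 0.478]
force: [-0.5, 0.2, 0.3]
finger_gap: 0.585
t 9.57 tcp [0.6263 0.1899 0.159 ] q [0.12 0.62 1.39 0.   1.15 0.2 ] F [-0.5  0.2  0.3] gap 0.585 zang -4.14 tilt [-0.013 -0.001 -1.   ]
28,216,8 [0.6294 0.1907 0.008 ] tool cm [-0.13 15.1   0.5 ]
[array([325., 252.]), array([325., 203.]), array([325., 177.])]
[array([326., 256.]), array([327., 205.]), array([327., 179.])]
```

View pics/w6.png

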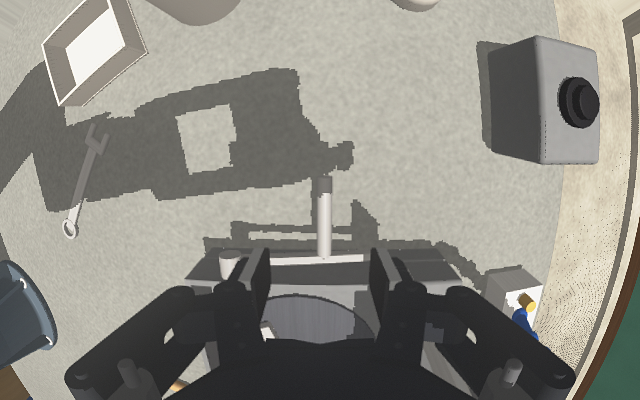

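The pin is at (325,177–258), as predicted for stay angle ≈ 0, and between the fingers. I'll descend and grip.

```bash
python3 -m jog '[[[0,3,0.2],0],[[0,6.5,0.2],0],[[0,10,0.2],0],[[0,13,0.2],0],[[0,15.1,0.2],0],[[0,15.1,0.2],0],[[0,15.1,0.2],0]]' 5
python3 -m jog '[[[0,0,0],0],[[0,0,0],0],[[0,0,0],0],[[0,0,0],0],[[0,0,0],0],[[0,0,0],0]]' 0 30
python3 st.py 28,216,8
python3 - <<'E'
import numpy as np
for a in np.arange(0,1.23,.06): print([0,round(-9*(np.sin(a-.2)-np.sin(-.2)),1),round(9*(np.cos(a-.2)-np.cos(.2)),1)],end='')
E
```

```text
t: 10.2
tcp_pos: [0.6337, 0.1905, 0.016]
tool_rot: [0.481, -0.517, 0.518, -0.482]
force: [0.3, -0.2, 0.9]
finger_gap: 0.592
t: 10.7
tcp_pos: [0.6288, 0.1909, 0.0165]
tool_rot: [-0.483, 0.519, -0.516, 0.48]
force: [-5.9, 2.0, 3.2]
finger_gap: 0.15
t 10.7 tcp [0.6288 0.1909 0.0165] q [0.12 0.81 1.47 0.   0.87 0.2 ] F [-5.9  2.   3.2] gap 0.15 zang -4.13 tilt [-0.006  0.001 -1.   ]
28,216,8 [0.6294 0.1907 0.008 ] tool cm [0.02 0.85 0.07]
[0, np.float64(-0.0), np.float64(0.0)][0, np.float64(-0.5), np.float64(0.1)][0, np.float64(-1.1), np.float64(0.2)][0, np.float64(-1.6), np.float64(0.2)][0, np.float64(-2.1), np.float64(0.2)][0, np.float64(-2.7), np.float64(0.1)][0, np.float64(-3.2), np.float64(0.1)][0, np.float64(-3.8), np.float64(-0.0)][0, np.float64(-4.3), np.float64(-0.2)][0, np.float64(-4.8), np.float64(-0.3)][0, np.float64(-5.3), np.float64(-0.5)][0, np.float64(-5.8), np.float64(-0.8)][0, np.float64(-6.3), np.float64(-1.0)][0, np.float64(-6.7), np.float64(-1.3)][0, np.float64(-7.2), np.float64(-1.6)][0, np.float64(-7.6), np.float64(-1.9)][0, np.float64(-8.0), np.float64(-2.3)][0, np.float64(-8.4), np.float64(-2.7)][0, np.float64(-8.7), np.float64(-3.1)][0, np.float64(-9.1), np.float64(-3.5)][0, np.float64(-9.4), np.float64(-4.0)]
```

```bash
python3 -m jog '[[[0,0,-0.3],0],[[0,-0.5,-0.2],0],[[0,-1.1,-0.1],0],[[0,-1.6,-0.1],0],[[0,-2.1,-0.1],0],[[0,-2.7,-0.2],0],[[0,-3.2,-0.2],0],[[0,-3.8,-0.3],0],[[0,-4.3,-0.5],0],[[0,-4.8,-0.6],0],[[0,-5.3,-0.8],0],[[0,-5.8,-1.1],0],[[0,-6.3,-1.3],0],[[0,-6.7,-1.6],0],[[0,-7.2,-1.9],0],[[0,-7.6,-2.2],0],[[0,-8.0,-2.6],0],[[0,-8.4,-3.0],0],[[0,-8.7,-3.4],0],[[0,-9.1,-3.8],0]]' 0 50
python3 st.py
```

```text
t: 12.37
tcp_pos: [0.5959, 0.1932, 0.1071]
tool_rot: [0.48, -0.517, 0.519, -0.483]
force: [1.1, 5.1, -8.5]
finger_gap: 0.139
t 12.37 tcp [0.5959 0.1932 0.1071] q [0.14 0.64 1.52 0.   0.98 0.21] F [ 1.1  5.1 -8.5] gap 0.139 zang -4.14 tilt [ 0.005  0.001 -1.   ]
```

```bash
python3 -m jog '[[[0,-0.2,-0.3],0],[[0,-0.4,-0.6],0],[[0,-0.6,-0.9],0],[[0,-0.6,-0.9],0],[[0,-0.6,-0.9],0]]'
python3 -m jog '[[[0,0,0.2],0],[[0,0,0.2],0],[[0,0,0.2],0],[[0,0,0.2],0],[[0,0,0.2],0],[[0,-2,0.2],0],[[0,-5,0.2],0],[[0,-9,0.2],0],[[0,-13,0.2],0],[[0,-17,0.2],0],[[0,-21,0.2],0],[[-0,-25,0.2],0],[[0,-25,0.2],0]]' 4
python3 st.py -40,-51,390
python3 - <<'E'
from m import *
P=[.5861,-.0228,-.0714]
s=snap('scene','s7.png'); t=snap('top')
a=s['frame'][100:290,290:490,::-1]; b=t['frame'][120:240,200:350,::-1]
a=cv2.resize(a,None,fx=2.1,fy=2.1); b=cv2.resize(b,(380,int(120*380/150)))
z=np.zeros((max(a.shape[0],b.shape[0]),a.shape[1]+b.shape[1],3),np.uint8); z[:a.shape[0],:a.shape[1]]=a; z[:b.shape[0],a.shape[1]:]=b; cv2.imwrite('pics/v7.png',z)
for st in (0,.9,1.05,1.2): 
    b=st-.2;print(st,*[((proj(s,mw([-.06+r*np.cos(b),y,.07+r*np.sin(b)],P))-[290,100])*2.1).round() for r,y in((.145,.157),(.09,.161),(.09,.235))])
E
```

```text
t: 12.78
tcp_pos: [0.5887, 0.1937, 0.113]
tool_rot: [0.479, -0.516, 0.519, -0.484]
force: [5.1, 5.3, -10.0]
finger_gap: 0.135
t: 13.87
tcp_pos: [0.5914, 0.1938, 0.3727]
tool_rot: [0.476, -0.514, 0.522, -0.487]
force: [0.6, 0.3, 1.1]
finger_gap: 0.471
t 13.87 tcp [0.5914 0.1938 0.3727] q [ 0.14  0.38  1.22 -0.    1.53  0.21] F [0.6 0.3 1.1] gap 0.471 zang -4.12 tilt [ 0.019  0.002 -1.   ]
-40,-51,390 [ 0.5426 -0.0708  0.39  ] tool cm [26.74 -1.88 -2.94]
0 [313. 309.] [308. 275.] [361. 274.]
0.9 [324. 228.] [315. 226.] [370. 225.]
1.05 [324. 211.] [315. 216.] [370. 215.]
1.2 [323. 194.] [314. 206.] [369. 205.]
```

View pics/v7.png

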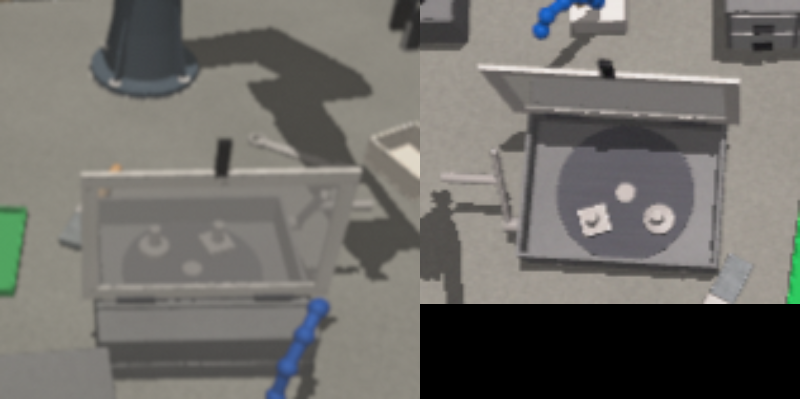

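The stay tip is at (323,193) and the pin end at (370,208), which matches about 1.2 rad. The stay is set and the flap is still upright. The top view also shows the round-footed holder at crop (659,218) and the square-footed one at (594,219). I'm moving above the round one.

```bash
python3 -m jog '[[[4,0,-0.5],0],[[8,0,-1],0],[[12,0,-1.5],0],[[16,0,-2],0],[[20,0,-2.5],0],[[24,0,-2.9],0],[[26.7,0,-2.9],0],[[26.7,4,-2.9],0],[[26.7,8,-2.9],0],[[26.7,12,-2.9],0],[[26.7,16,-2.9],0],[[26.7,16,-2.9],0],[[26.7,16,-2.9],0]]' 4
python3 st.py -40,-51,28
python3 - <<'E'
from m import *
P=[.5861,-.0228,-.0714]
s=snap('wrist','w8.png'); T=manip.sense()['tcp_pos']
cv2.imwrite('pics/w8c.png',cv2.resize(s['frame'][110:350,180:500,::-1],None,fx=2.5,fy=2.5))
g=lambda p:((proj(s,p,True)-[180,110])*2.5).round()
print('foot',g(mw([-.043,-.051,.052],P)),'stemtop',g(mw([-.043,-.051,.084],P)),'tcp',g(T))
t=snap('top'); im=t['frame']; c=im[192:218,280:308].min(2); m=(c>120).astype(np.uint8); k=max(cv2.findContours(m,0,2)[0],key=cv2.contourArea)
(x,y),r=cv2.minEnclosingCircle(k); u,v=x+280,y+192; M=cv2.moments(k); print('circle',u,v,r,onz(t,u,v,.052).round(4),'cent',onz(t,M['m10']/M['m00']+280,M['m01']/M['m00']+192,.052).round(4))
E
```

```text
t: 15.05
tcp_pos: [0.5364, -0.0701, 0.1993]
tool_rot: [-0.483, 0.52, -0.515, 0.48]
force: [0.6, -0.3, 1.0]
finger_gap: 0.468
t 15.05 tcp [ 0.5364 -0.0701  0.1993] q [-0.34  0.42  1.64 -0.    1.09 -0.26] F [ 0.6 -0.3  1. ] gap 0.468 zang -4.13 tilt [-0.008  0.003 -1.   ]
-40,-51,28 [ 0.5426 -0.0708  0.028 ] tool cm [ 0.06 17.12  0.76]
foot [361. 200.] stemtop [361. 218.] tcp [361. 335.]
circle 302.5 210.5 7.905794143676758 [ 0.5276 -0.1026  0.052 ] cent [ 0.5181 -0.109   0.052 ]
```

View pics/w8c.png

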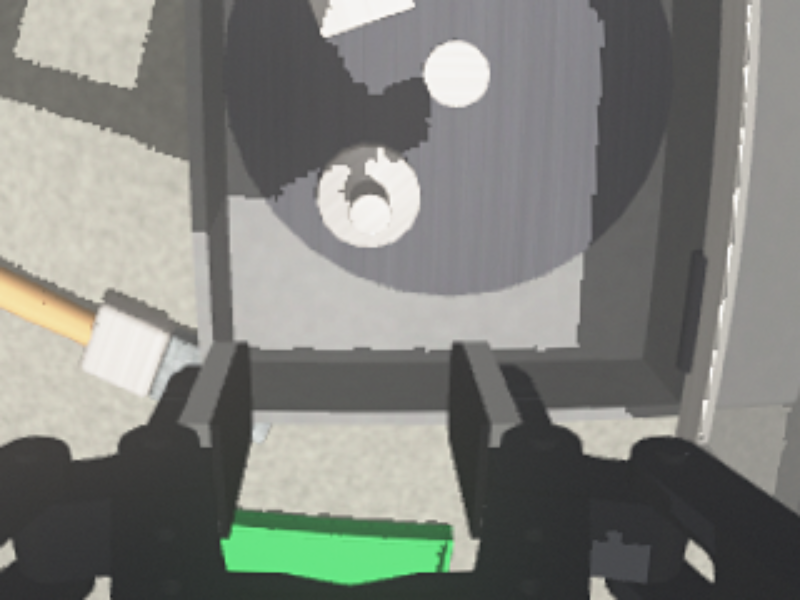

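The wrist view shows the round foot as a circle at crop (369,196), with the stem top at (370,213). The square holder is at the upper edge near (365,10). I'll compute the offset from the stem top.

Run:
```python
from m import *
P=[.5861,-.0228,-.0714]
for i in range(3):
    s=snap('wrist')
S=manip.sense(); T=S['tcp_pos'];M=R.from_quat(S['tool_rot']).as_matrix()
print(T,M[:,1],'tcp px',proj(s,T,True))
g=cv2.cvtColor(s['frame'],cv2.COLOR_RGB2GRAY); c=cv2.HoughCircles(g[165:225,295:355],cv2.HOUGH_GRADIENT,1,10,param1=120,param2=8,minRadius=5,maxRadius=24); print(None if c is None else (c[0][:6]+[295,165,0]).round(1).tolist())
for (u,v),z in (((327.6,188.6),.052),((328,195.2),.084)):
    p=onz(s,u,v,z,True); print(p.round(4),'tool cm',(M.T@(p-T)*100).round(2))
```

```text
[ 0.54084813 -0.07125043  0.20457852] [ 0.0050186  -0.00181573 -0.99998576] tcp px [319.94369257 241.46873498]
[[321.5, 185.5, 19.4], [317.5, 197.5, 19.0], [309.5, 181.5, 8.4], [329.5, 191.5, 9.6], [307.5, 192.5, 6.9]]
[ 0.5498 -0.0725  0.052 ] tool cm [ 0.04 15.26  0.82]
[ 0.5492 -0.0721  0.084 ] tool cm [1.000e-02 1.206e+01 7.800e-01]
```

```bash
python3 -m jog '[[[0,3,0.2],0],[[0,6,0.2],0],[[0,9,0.2],0],[[0,12,0.2],0],[[0,14,0.2],0],[[0,15.5,0.2],0],[[0,16.5,0.2],0],[[0,17.2,0.2],0],[[0,17.2,0.2],0],[[0,17.2,0.2],0],[[0,17.2,0.2],0]]' 4
python3 st.py w:543.7,-72,30
python3 -m jog '[[[0,0,0],0],[[0,0,0],0],[[0,0,0],0],[[0,0,0],0],[[0,0,0],0],[[0,0,0],0]]' 0 30
python3 st.py
```

```text
t: 16.22
tcp_pos: [0.5422, -0.0713, 0.0312]
tool_rot: [0.481, -0.517, 0.518, -0.482]
force: [0.9, -0.2, 0.0]
finger_gap: 0.466
t 16.22 tcp [ 0.5422 -0.0713  0.0312] q [-0.34  0.68  1.76 -0.    0.69 -0.26] F [ 0.9 -0.2  0. ] gap 0.466 zang -4.12 tilt [ 0.002 -0.001 -1.   ]
w:543.7,-72,30 [ 0.5437 -0.072   0.03  ] tool cm [0.06 0.12 0.16]
t: 16.72
tcp_pos: [0.5419, -0.0712, 0.031]
tool_rot: [0.481, -0.517, 0.518, -0.482]
force: [0.3, 0.8, 5.9]
finger_gap: 0.169
t 16.72 tcp [ 0.5419 -0.0712  0.031 ] q [-0.34  0.68  1.76  0.    0.69 -0.26] F [0.3 0.8 5.9] gap 0.169 zang -4.13 tilt [ 0.002 -0.001 -1.   ]
```

```bash
python3 -m jog '[[[0,0,0],0],[[0,-0.5,0],0],[[0,-1.5,0],0],[[0,-3,0],0],[[0,-5,0],0],[[0,-7.5,0],0],[[0,-10,0],0],[[0,-12.5,0],0],[[0,-14.5,0],0],[[0,-15,0],0],[[0,-15,0],0]]' 0 50
python3 st.py w:478,-343,40
```

```text
t: 17.63
tcp_pos: [0.5418, -0.0712, 0.1818]
tool_rot: [0.481, -0.517, 0.519, -0.482]
force: [-0.8, -0.7, -3.2]
finger_gap: 0.161
t 17.63 tcp [ 0.5418 -0.0712  0.1818] q [-0.34  0.45  1.66 -0.    1.03 -0.26] F [-0.8 -0.7 -3.2] gap 0.161 zang -4.12 tilt [ 0.003 -0.001 -1.   ]
w:478,-343,40 [ 0.478 -0.343  0.04 ] tool cm [27.56 14.19 -4.46]
```

```bash
python3 -m jog '[[[1,0,-0.2],0],[[3,0,-0.5],0],[[6,0,-1],0],[[9,0,-1.5],0],[[12,0,-2],0],[[15,0,-2.5],0],[[18,0,-3],0],[[21,0,-3.5],0],[[24,0,-4],0],[[26.5,0,-4.3],0],[[27.5,0,-4.5],0],[[27.6,1,-4.5],0],[[27.6,3,-4.5],0],[[27.6,6,-4.5],0],[[27.6,9,-4.5],0],[[27.6,11.5,-4.5],0],[[27.6,13.5,-4.5],0],[[27.6,14.2,-4.5],0],[[27.6,14.2,-4.5],0],[[27.6,14.2,-4.5],0]]'
python3 st.py w:478,-343,-5
```

```text
t: 19.3
tcp_pos: [0.4762, -0.3419, 0.0375]
tool_rot: [-0.482, 0.518, -0.517, 0.482]
force: [1.0, 0.2, -1.5]
finger_gap: 0.157
t 19.3 tcp [ 0.4762 -0.3419  0.0375] q [-0.81  0.71  1.65  0.    0.78 -0.74] F [ 1.   0.2 -1.5] gap 0.157 zang -4.08 tilt [-0.001  0.001 -1.   ]
w:478,-343,-5 [ 0.478 -0.343 -0.005] tool cm [0.11 4.25 0.19]
```

```bash
python3 -m jog '[[[0,1,0],0],[[0,2,0],0],[[0,2.8,0],0],[[0,3.3,0],0],[[0,3.6,0],0],[[0,3.6,0],0],[[0,3.6,0],0]]'
python3 -m jog '[[[0,0.2,0],0],[[0,0.3,0],0],[[0,0.4,0],0],[[0,0.4,0],0]]'
python3 -m jog '[[[0,0.1,0],0],[[0,0.2,0],0],[[0,0.2,0],0]]'
```

```text
t: 19.88
tcp_pos: [0.4763, -0.3431, 0.0019]
tool_rot: [-0.482, 0.518, -0.518, 0.482]
force: [-0.5, -0.5, -1.9]
finger_gap: 0.158
t: 20.22
tcp_pos: [0.4763, -0.343, -0.002]
tool_rot: [-0.482, 0.518, -0.518, 0.482]
force: [0.5, 0.1, -2.0]
finger_gap: 0.157
t: 20.47
tcp_pos: [0.4763, -0.3429, -0.0041]
tool_rot: [-0.482, 0.518, -0.518, 0.482]
force: [1.0, 0.0, -1.1]
finger_gap: 0.161
```

```bash
python3 -m jog '[[[0,0.1,0],0],[[0,0.1,0],0],[[0,0.1,0],0]]'
python3 -m jog '[[[0,0.1,0],0],[[0,0.1,0],0],[[0,0.1,0],0]]'
```

```text
t: 20.72
tcp_pos: [0.4764, -0.343, -0.0049]
tool_rot: [0.482, -0.518, 0.518, -0.482]
force: [-0.0, -0.1, -0.6]
finger_gap: 0.156
t: 20.97
tcp_pos: [0.4764, -0.3431, -0.0049]
tool_rot: [0.482, -0.517, 0.518, -0.482]
force: [-0.7, 1.7, 5.9]
finger_gap: 0.162
```

Contact is at the predicted height (+5.9 N). I'll release and retreat.

```bash
python3 -m jog '[[[0,0,0],0],[[0,0,0],0],[[0,0,0],0],[[0,0,0],0],[[0,0,0],0],[[0,-0.5,0],0],[[0,-1.5,0],0],[[0,-3,0],0],[[0,-6,0],0],[[0,-9,0],0],[[0,-13,0],0],[[0,-17,0],0],[[0,-20,0],0],[[-2,-20,-3],0],[[-3,-20,-8],0],[[-3,-20,-12],0],[[-3,-20,-12],0],[[-3,-20,-12],0]]' 4
python3 st.py
python3 - <<'E'
from m import *
snap('top')
t=snap('top'); s=snap('scene')
a=cv2.resize(s['frame'][100:290,230:480,::-1],None,fx=1.9,fy=1.9); b=cv2.resize(t['frame'][140:260,210:400,::-1],None,fx=1.7,fy=1.7)
z=np.zeros((max(a.shape[0],b.shape[0]),a.shape[1]+b.shape[1],3),np.uint8); z[:a.shape[0],:a.shape[1]]=a; z[:b.shape[0],a.shape[1]:]=b; print(z.shape); cv2.imwrite('pics/end.png',z)
for nm,p in (('foot',[.4764,-.343,.016]),('stem',[.4764,-.343,.048])): print(nm,((proj(s,p)-[230,100])*1.9).round(),((proj(t,p)-[210,140])*1.7).round()+[475,0])
E
```

```text
t: 22.47
tcp_pos: [0.3564, -0.3031, 0.1949]
tool_rot: [-0.481, 0.519, -0.518, 0.481]
force: [0.3, -0.8, 1.2]
finger_gap: 0.47
t 22.47 tcp [ 0.3564 -0.3031  0.1949] q [-0.94  0.33  1.82 -0.    0.99 -0.87] F [ 0.3 -0.8  1.2] gap 0.47 zang -4.26 tilt [-0.001  0.001 -1.   ]
(361, 798, 3)
foot [ 84. 219.] [744. 144.]
stem [ 82. 205.] [746. 142.]
```

View pics/end.png

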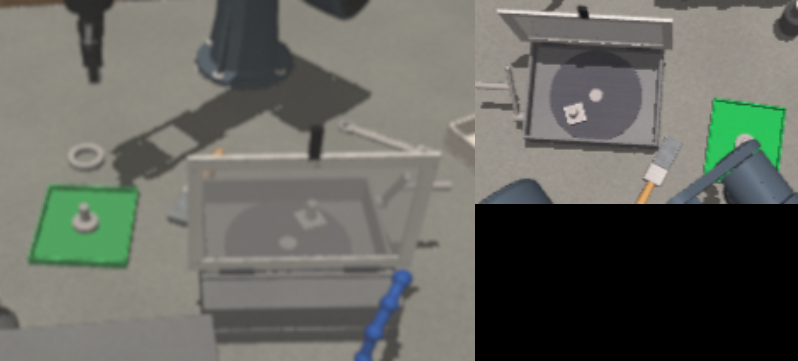

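The last view shows the round-footed holder upright in the middle of the green tray at (84,219). The flap is upright, the stay is up with its pin at (430,184), the square-footed holder is still on the plate, and the gripper is clear.

```bash
python3 -c "
from station import workorder,manip
print(manip.sense()['t']); print(workorder.sign_off())"
```

```text
22.6167
the job is handed in; nothing more can be done
None
```

The job is done and handed in at 22.6 s, with no verdict reported. I raised the flap to about 1.57 rad and swung the stay up to its stop, about 1.2 rad judging by the pin and tip pixels. I then moved the round-footed holder from machine y = -51 mm to the middle of the green tray.

- **Last checks:** the final images show the flap up, the stay set, the holder upright at its predicted pixel and the square-footed holder still on the plate. The holder touched the tray floor at the expected height with about 6 N, and the gripper stood clear of everything.
- **What disagreed:** the first grip on the tab closed on nothing, because the fingertips sit about 20–30 mm above the reported TCP. I went 25 mm lower and it held. One colour-blob measurement of the holder in the top view was clearly wrong, so I used the wrist view instead.

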